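# Empty a tray of used dishes into the shuttered discard station

### The job

Empty the tray with the two used petri dishes into the discard station: slide the station's shutter fully open to its end stop, lift the tray by its handle and tip both dishes into the well, set the empty tray back down upright on the worktop, and slide the shutter fully shut. Do not touch the dishes with the gripper, and leave the two bottles and the beaker standing where they are.

Things in the scene. Friction and masses are not known exactly. Their poses are not given: they have to be found in the camera images.
- station: grey discard station fixed to the worktop, a low box 108 (x) x 200 (y) x 100 mm high plus two steel guide rails (6 mm wide, 10 mm high, tops 110 mm up) along its long edges. Origin: centre of its underside; y runs along its length. Its +y half is an open well, inside 96 (x) x 92 (y) mm, floor 6 mm up; its -y half is a closed housing. A steel shutter slides on top between the rails
- well_mouth (a point): centre of the well's mouth, 100 mm above the worktop, 48 mm toward +y from the station's centre; axes as the station's
- shutter (a joint): shutter slide in m: 0 = fully shut over the well, against the +y end stop; 0.096 = fully open, parked over the housing against the -y end stop (it travels to the station's -y). Starts shut or partly open. It slides with about 2 N of friction and stays where it is left
- shutter_grip (a point): centre of the top of the shutter's black grip: an upright bar 60 mm long across the travel (station x), 14 mm thick (along the travel, station y), 34 mm tall, standing on the shutter plate; this point is 138 mm above the worktop, the plate's top 105 mm. It moves with the shutter
- tray: plain grey plastic tray, loose, about 0.16 kg, 186 mm long over all x 74 mm wide. Origin: underside, on the middle line; +x points to the open nose where dishes slide out. Floor 3 mm thick from x = -65 to +65 mm, then a shallow ramp rising to 7 mm at the nose (x = +85 mm); side walls 4 mm thick, 35 mm high; back wall at x = -65 mm, 36 mm high
- tray_handle (a point): grasp point of the tray's handle, 83 mm behind (-x) the tray's origin and 95 mm above its underside: centre of the round head (36 mm across, 16 mm thick along the tray's y, top 113 mm up) of an upright plate behind the back wall; axes as the tray's. Pinch it from above across its thickness
- tray_nose (a point): middle of the tray's nose edge, 85 mm ahead (+x) of its origin and 7 mm up; axes as the tray's
- dish_0: closed petri dish, flat disc 59 mm across, 15 mm high, 40 g; origin: centre of its underside. Lies in the back of the tray
- dish_1: the same kind of dish, in the front of the tray
- small_bottle: white reagent bottle with blue cap, 58 mm across, 110 mm tall, bystander; origin: centre of its underside
- large_bottle: white reagent bottle with blue cap, 70 mm across, 140 mm tall, bystander; origin: centre of its underside
- beaker: clear beaker, 55 mm across, 70 mm tall, bystander; origin: centre of its underside
Not all that is in view belongs to the job. What is shaped like the dish_0 but pink or yellow is not meant.

How it is judged:
By the outcome, as a careful person would: the job done as asked, in the order asked, and still so for the second after the job is handed in, with the robot touching nothing.
It also fails if it takes over 72 s, if anything falls off the work surface, if the arm or the gripper's body presses on something with over 40 N, if the wrist force passes 120 N, or if a joint passes its speed limit or range.

### The arm

A 6-joint arm with a two-finger parallel gripper is mounted at the origin on a cart in front of the work surface, level with it; the furniture and walls round the work are solid. World frame = base frame: x ahead of the robot, y to its left, z up, the work surface at z = 0. Lengths are in mm, angles in rad, forces in N, time in s.
With the tool pointing down it reaches from about 275 to 875 mm from the base axis. Payload 12.5 kg.
Tool frame: the origin (TCP) lies on the front face of the gripper's body, between the roots of the fingers; the fingertips stand 73 mm ahead of it and the grasp point (between the pads) lies 54 mm ahead of it; z points along the fingers, y is the line along which they close (so a half turn about z gives the same grasp; the last joint's range is limited). The gripper opens to 85 mm and grips with 20 to 120 N. Pads are 22 mm wide; open, the fingers measure 114 mm over their backs; the gripper's body (76 mm by 85 mm) begins 54 mm behind the grasp point. The pads swing forward as they close: fully open they stand 13 mm farther back than shut.
Start: joints at [-1.368, 0.351, 1.652, -0, 1.139, -0.085], TCP at [156.134, -527.359, 303.89] pointing down, gripper open.
Joint ranges: [-2.75, 2.75], [-0.79, 2.1], [0.01, 2.65], [-1.57, 4.71], [0.07, 3.14], [-2.87, 2.87]. Speed limits (rad/s): [2.22, 2.22, 2.79, 3.14, 3.14, 3.14].

### API

Orientations are given as [roll, pitch, yaw] about the fixed x, y, z axes, in that order (R = Rz(yaw) Ry(pitch) Rx(roll)).
In Python, from plant import monitor, cams, arm gives the robot as it stands.
- The arm moves only by the tool apply_moves, never from a script. Its argument "plan" is text: rows parted by semicolons, each of 6 numbers parted by spaces: the shift along the world's x, y, z as a fraction of full scale, then the turn, a rotation vector about the world's x, y, z as a fraction of full scale. In form: dx dy dz wx wy wz; .... A call has 1 to 20 rows; each row is the pose to reach, as a shift and turn from the pose commanded when the call began, turning the shorter way round; what a row does not reach only later rows make up. Full scale, the value 1, is 25 cm for a shift and 360 degrees for a turn. A row lasts 1/10 s, in which the tool goes at most 50 mm and 8.59 degrees, less where a joint would pass 70% of its speed; a pose out of reach is approached as far as the arm can. A call with a number of a shift or a turn outside -1 to 1 is refused whole. A call with a gripper value outside its range is refused whole. "claw" is the closure, from 0 (fully open) to 1 (shut), set as the call begins (left out, the last holds). The fingers move at their own pace and stop on an object; "squeeze" is the grip in N (left out, the last holds). Time passes only in rows, so rows that repeat a pose let the fingers close. It gives the time, the measured TCP pose, the force, the opening and the grip force at its end, in the units of the state.
- monitor.read_state(): the state, without advancing time (a new reading comes with each control period).
- cams.camera(name): name is "side" or "top" or "wrist"; returns a dict with "pixels" (400x640x3 uint8, blue, green, red), "range_z" (400x640 float32, mm along the optical axis (not along the pixel's ray), 0 where there is no reading), "camera_matrix" (3x3 intrinsics, pixels), "cam_to_world" (4x4, takes a point from camera to world coordinates). Camera axes: x right, y up, looking along -z (the intrinsics and any distortion apply to the point x, -y, -z); pixel columns grow to the right and rows downward; lengths in mm; the calibration is good to about 2 mm. The wrist camera is an equidistant fisheye: a pixel r from the principal point sees the ray r / f radians off the axis. A picture is of the moment at which its call begins.
- arm.finish_job(): hands the job in; it is judged then, once.
The state is a dict: "t": time; "joint_pos": joint angles; "qvel": joint speeds; "joint_efforts": joint torques, N m; "tcp_pos": TCP position; "orientation": TCP orientation; "contact_force": force on the tool from outside, world axes, zero at the start; "moment": the same for the moment, N m; "finger_gap": finger opening in mm; "grip_force": force on a finger pad.
Only numpy, scipy, OpenCV 4.12 (cv2) and the standard library are available. Lean on these libraries where they do the work, as an engineer would, in place of code of your own. Each camera call takes 0.05 s, during which the arm holds its last target. There are 200 camera calls.

## Working session

There is one attempt and no reset: what is moved stays moved. The work goes in short steps, Python scripts to look and compute and a tool call to move; the robot and the scene stay as the last step left them, time stands still between calls to the robot, and variables do not carry over. Pictures are saved under pics/ and viewed, at most 10 in all, crops included, and the job is handed in when it is done.

Besides the shell and the picture viewer there is one more tool, called after ">>>" as a command line: name --argument value ..., lists and objects as JSON in quotes. apply_moves: Moves the arm, as the interface text tells. Shift numbers are shares of 25 cm and turn numbers shares of 360 degrees, none past 1 either way. Its arguments: {"type":"object","properties":{"plan":{"type":"string"},"claw":{"type":"number"},"squeeze":{"type":"number"}},"required":["plan"]}

```bash
mkdir -p pics; ls; cat > h.py <<'E'
import numpy as np,cv2
from plant import monitor,cams,arm
def grab(n):
    c=cams.camera(n); np.savez('/tmp/%s.npz'%n,**c); return c
def load(n): return dict(np.load('/tmp/%s.npz'%n))
def cloud(c):
    K=c['camera_matrix'];z=c['range_z'];v,u=np.mgrid[:400,:640]
    P=np.stack([(u-K[0,2])/K[0,0]*z,-(v-K[1,2])/K[1,1]*z,-z],-1)
    T=c['cam_to_world'];return P@T[:3,:3].T+T[:3,3]
E
python3 - <<'E'
from h import *
for n in('top','side'):
    c=grab(n);cv2.imwrite('pics/%s0.png'%n,c['pixels']);print(c['camera_matrix'],c['cam_to_world'].round(2),[k for k in c])
print(monitor.read_state())
E
```

```text
pics
[[505.0529284    0.         317.23150777]
 [  0.         505.0529284  203.37388717]
 [  0.           0.           1.        ]] [[-2.00000e-02  1.00000e+00 -6.00000e-02  4.62980e+02]
 [-1.00000e+00 -2.00000e-02 -1.00000e-02 -1.35330e+02]
 [-1.00000e-02  6.00000e-02  1.00000e+00  1.48778e+03]
 [ 0.00000e+00  0.00000e+00  0.00000e+00  1.00000e+00]] ['pixels', 'range_z', 'camera_matrix', 'cam_to_world']
[[505.56117839   0.         315.24307278]
 [  0.         505.56117839 196.86531871]
 [  0.           0.           1.        ]] [[-9.7000e-01  1.7000e-01 -1.7000e-01  3.3954e+02]
 [-2.4000e-01 -6.6000e-01  7.1000e-01  7.6546e+02]
 [ 1.0000e-02  7.3000e-01  6.8000e-01  9.5495e+02]
 [ 0.0000e+00  0.0000e+00  0.0000e+00  1.0000e+00]] ['pixels', 'range_z', 'camera_matrix', 'cam_to_world']
{'t': 0.1, 'joint_pos': array([-1.36761919e+00,  3.51217777e-01,  1.65237236e+00,  1.83393972e-05,
        1.13911693e+00, -8.46282500e-02]), 'qvel': array([ 0.00025089, -0.00065702, -0.00086477, -0.00104268, -0.00106679,
        0.0008847 ]), 'joint_efforts': array([ 9.11336010e-04, -5.06831789e+01, -2.91875714e+01, -1.17715440e-04,
        2.60041976e-03,  4.65743710e-07]), 'tcp_pos': array([ 156.08309416, -527.1494099 ,  303.38815199]), 'orientation': array([-3.14048363e+00, -1.10787520e-04,  2.87797642e-01]), 'contact_force': array([ 0.53775614,  1.51992005, -0.16278642]), 'moment': array([-0.0114469 ,  0.02266541, -0.01960046]), 'grip_force': 0.0, 'finger_gap': 85.16009719602009}
```

View pics/top0.png

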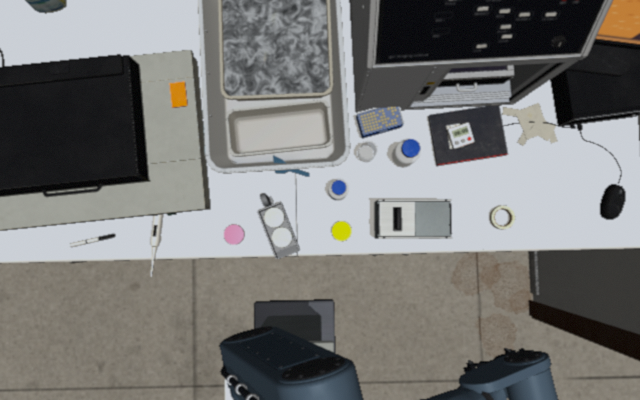

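View pics/side0.png

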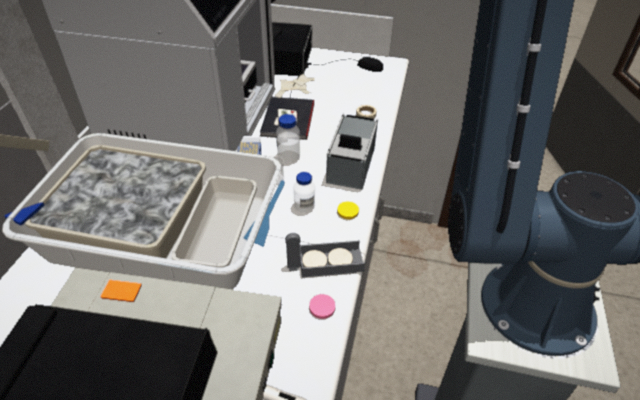

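The top view shows the station at about (412,218), the tray at (279,225) with its handle at (266,200), and the bottles at (338,189) and (405,150). The beaker is at (365,151). The side view shows the station at (352,152) and the tray at (325,258). I'll enlarge both.

```bash
python3 - <<'E'
from h import *
t=load('top');s=load('side')
a=cv2.resize(t['pixels'][130:265,230:470],None,fx=3.2,fy=3.2,interpolation=cv2.INTER_CUBIC)
cv2.imwrite('pics/topc.png',a)
b=cv2.resize(s['pixels'][100:285,275:385],None,fx=3.2,fy=3.2,interpolation=cv2.INTER_CUBIC)
cv2.imwrite('pics/sidec.png',b)
P=cloud(t)
np.set_printoptions(suppress=True,linewidth=250,precision=0)
print('rowscan station row218');print(P[218,368:460:2])
print('cols');print(P[192:246:2,398]);print(P[192:246:2,435])
m=(P[...,2]>95)&(P[...,2]<130)&(abs(P[...,0]-420)<150);vs,us=np.nonzero(m)
print(len(vs),us.min(),us.max(),vs.min(),vs.max())
E
```

```text
rowscan station row218
[[ 508. -272.   -5.]
 [ 507. -278.    1.]
 [ 507. -284.   -3.]
 [ 507. -290.   -4.]
 [ 505. -289.   55.]
 [ 504. -290.  105.]
 [ 504. -295.  105.]
 [ 503. -300.  108.]
 [ 503. -306.  104.]
 [ 503. -312.  104.]
 [ 503. -316.  109.]
 [ 503. -323.  100.]
 [ 503. -328.  104.]
 [ 503. -333.  105.]
 [ 502. -335.  128.]
 [ 502. -340.  135.]
 [ 501. -344.  142.]
 [ 502. -355.  105.]
 [ 502. -361.  103.]
 [ 502. -367.  102.]
 [ 502. -372.  102.]
 [ 502. -377.  106.]
 [ 502. -383.  100.]
 [ 501. -388.  105.]
 [ 501. -393.  105.]
 [ 501. -401.   95.]
 [ 501. -405.   99.]
 [ 501. -410.  104.]
 [ 501. -416.  100.]
 [ 501. -422.   99.]
 [ 501. -428.   97.]
 [ 500. -433.  100.]
 [ 500. -438.   99.]
 [ 500. -444.   98.]
 [ 500. -449.  102.]
 [ 500. -454.  103.]
 [ 500. -460.  101.]
 [ 500. -465.  100.]
 [ 500. -470.  102.]
 [ 499. -476.  103.]
 [ 499. -481.  103.]
 [ 499. -486.  105.]
 [ 502. -517.    4.]
 [ 502. -525.   -2.]
 [ 501. -531.   -2.]
 [ 501. -536.    2.]]
cols
[[ 583. -363.   -5.]
 [ 576. -362.    1.]
 [ 570. -362.    1.]
 [ 564. -362.   -0.]
 [ 552. -345.  109.]

[... 349 characters left out ...]
  108.]
 [ 453. -358.    4.]
 [ 448. -341.  111.]
 [ 441. -358.   -3.]
 [ 463. -135. 1488.]
 [ 429. -357.    1.]]
[[ 579. -471.    2.]
 [ 574. -472.   -3.]
 [ 568. -471.   -1.]
 [ 562. -471.   -0.]
 [ 549. -444.  116.]
 [ 544. -447.  103.]
 [ 538. -447.  102.]
 [ 533. -447.  102.]
 [ 528. -448.   98.]
 [ 522. -447.  102.]
 [ 517. -447.   99.]
 [ 511. -445.  107.]
 [ 506. -446.  101.]
 [ 500. -447.   98.]
 [ 495. -446.  102.]
 [ 489. -446.  100.]
 [ 484. -446.   97.]
 [ 478. -444.  104.]
 [ 473. -445.  100.]
 [ 467. -446.   96.]
 [ 462. -445.  100.]
 [ 456. -444.  102.]
 [ 451. -444.  103.]
 [ 446. -443.  104.]
 [ 438. -467.   -5.]
 [ 432. -467.   -4.]
 [ 427. -467.   -5.]]
6626 0 451 197 238
```

View pics/topc.png

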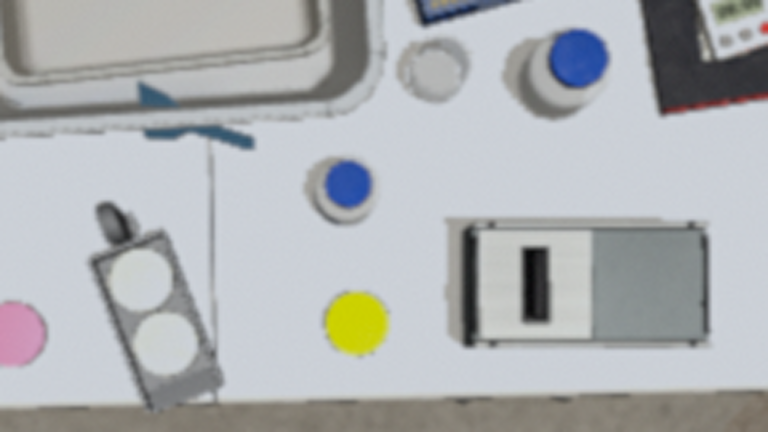

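View pics/sidec.png

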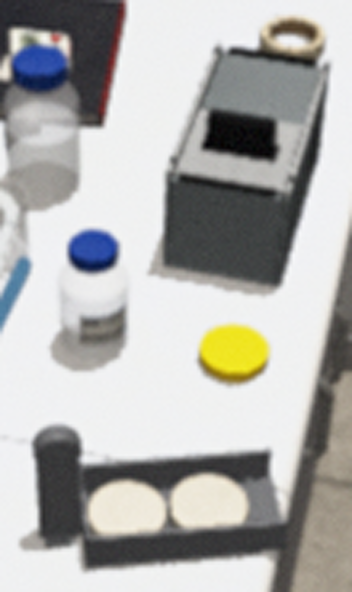

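The enlarged top crop shows the shutter (light plate) over the +y half with its grip at crop (536,285), so it looks shut. The tray's handle is at crop (115,222), its nose at (184,392), and the dishes at (141,280) and (166,345). The side crop agrees. Next I'll fit the poses from both clouds.

```bash
python3 - <<'E'
from h import *
np.set_printoptions(suppress=True,linewidth=200,precision=1)
for n in('top','side'):
    c=load(n);P=cloud(c);X,Y,Z=P[...,0],P[...,1],P[...,2]
    def sel(x0,x1,y0,y1,z0,z1): 
        m=(X>x0)&(X<x1)&(Y>y0)&(Y<y1)&(Z>z0)&(Z<z1);return P[m]
    def rect(q,l):
        (cx,cy),wh,a=cv2.minAreaRect(q[:,:2].astype(np.float32));print(n,l,len(q),np.array([cx,cy,*wh,a]),'z',np.median(q[:,2]))
    rect(sel(430,570,-510,-270,92,120),'station top')
    q=sel(440,560,-400,-280,128,150);rect(q,'grip');print(q.mean(0), np.percentile(q[:,2],[50,90]))
    # tray region
    r=sel(380,640,-110,60,9,130)
    rect(sel(380,545,-110,60,25,45),'tray walls')
    q=sel(480,600,-60,60,85,120);rect(q,'head');print(q.mean(0),np.percentile(q[:,2],[5,50,95]))
    q=sel(480,600,-60,60,105,122);print('headtop',len(q),q.mean(0) if len(q) else 0)
    for l,b in(('small',(520,640,-240,-130,90,125)),('large',(600,760,-420,-270,115,155)),('beaker',(600,760,-270,-180,50,85))):
        q=sel(*b);print(n,l,len(q),np.median(q,0) if len(q) else 0)
    # white dishes
    m=(X>400)&(X<540)&(Y>-80)&(Y<60)&(Z>8)&(Z<26)&(c['pixels'].min(2)>165)
    k,lab,st,ce=cv2.connectedComponentsWithStats(cv2.erode(m.astype(np.uint8),np.ones((2,2))))
    for i in range(1,k):
        if st[i,4]>40:print('dish',n,st[i,4],P[lab==i].mean(0))
t=load('top');s=load('side')
# triangulate grip/handle from picked pixels
def ray(c,u,v):
    K=c['camera_matrix'];T=c['cam_to_world'];d=T[:3,:3]@np.array([(u-K[0,2])/K[0,0],-(v-K[1,2])/K[1,1],-1]);return T[:3,3],d/np.linalg.norm(d)
def tri(pt,ps):
    A=np.zeros((3,3));b=np.zeros(3)
    for c,p in((t,pt),(s,ps)):
        o,d=ray(c,*p);M=np.eye(3)-np.outer(d,d);A+=M;b+=M@o
    return np.linalg.solve(A,b)
f=lambda x,y:(230+x/3.2,130+y/3.2);g=lambda x,y:(275+x/3.2,100+y/3.2)
print('grip ends tri: far',tri(f(536,247),g(211,117)),'near',tri(f(536,323),g(275,127+12)))
print('head top tri',tri(f(108,214),g(57,440)))
print('nose corners tri', tri(f(152,408),g(287,548)),tri(f(221,383),g(272,487)))
print('smallcap',tri(f(349,184),g(93,248)))
E
```

```text
top station top 2774 [ 500.2 -389.2  201.   106.7   88.6] z 103.36522624686734
top grip 127 [ 501.6 -341.2   13.7   59.    88.8] z 138.163613297746
[ 501.2 -340.7  137.4] [138.2 142.3]
top tray walls 181 [479.5  -8.8 147.8  75.   19.9] z 34.23028347005993
top head 78 [563.3  21.4  35.7  15.3  21.8] z 108.77275253942798
[563.   21.  107.8] [ 97.5 108.8 114.3]
headtop 58 [562.5  21.4 110.2]
top small 177 [ 590.5 -184.6  108.7]
top large 290 [ 688.9 -378.2  138.6]
top beaker 170 [ 719.5 -193.    67. ]
dish top 242 [513.5   2.7  18.1]
dish top 264 [456.9 -18.7  17.9]
side station top 1644 [ 501.5 -387.3  211.5  108.7   88.6] z 101.87036434846686
side grip 111 [ 501.8 -339.8   58.2   21.1    1.6] z 134.57281203917444
[ 501.7 -337.1  134.4] [134.6 138.5]
side tray walls 415 [479.7  -8.3 150.2  80.7  19.9] z 31.692296771961423
side head 176 [564.4  26.1  34.6  19.7  28.9] z 102.74829579114981
[563.9  28.1 101.6] [ 87.3 102.7 112.6]
headtop 72 [564.6  25.5 109.6]
side small 196 [ 591.1 -175.6  106.4]
side large 241 [ 688.4 -366.7  135.5]
side beaker 268 [ 717.8 -189.4   70. ]
dish side 274 [459.4 -16.4  16.7]
dish side 245 [515.2   5.3  16.9]
grip ends tri: far [ 529.7 -340.3  129.6] near [ 469.6 -339.4  117.7]
head top tri [567.5  22.4  98.5]
nose corners tri [396.9  -3.   -3.1] [418.5 -66.5 -11.5]
smallcap [ 591.6 -185.4   98.6]
```

The fits agree in both views:

| Thing | Position (mm) | Other |
|---|---|---|
| Station | (500, -389) | yaw -1.4° |
| Shutter grip | (501.4, -340.7), top at 138 | shut |
| Tray handle head | (563.3, 21.6), top about 113 | |
| Tray | | yaw 199.9° |

The heights match the text. I'll go to the shutter first.

>>> apply_moves --plan "1 0.5 0 0 0 -0.05;1 0.5 0 0 0 -0.05;1 0.5 0 0 0 -0.05;1 0.5 0 0 0 -0.05;1 0.5 0 0 0 -0.05;1 0.5 0 0 0 -0.05;1 0.5 0 0 0 -0.05;1 0.5 0 0 0 -0.05;1 0.5 0 0 0 -0.05;1 0.5 0 0 0 -0.05" --claw 0 --squeeze 25

```text
t: 1.1
tcp_pos: [405.2, -403.0, 303.8]
orientation: [-3.141, 0.0, -0.028]
contact_force: [-0.1, 0.6, 0.9]
finger_gap: 85.5
grip_force: 0.0
```

>>> apply_moves --plan "0.38 0.247 -0.2 0 0 0;0.38 0.247 -0.2 0 0 0;0.38 0.247 -0.2 0 0 0;0.38 0.247 -0.2 0 0 0;0.38 0.247 -0.3 0 0 0;0.38 0.247 -0.4 0 0 0;0.38 0.247 -0.46 0 0 0;0.38 0.247 -0.46 0 0 0;0.38 0.247 -0.46 0 0 0"

```text
t: 2.0
tcp_pos: [501.0, -341.4, 189.8]
orientation: [3.141, -0.001, -0.027]
contact_force: [0.2, 0.1, 1.0]
finger_gap: 85.2
grip_force: 0.0
```

>>> apply_moves --plan "0 0 0 0 0 0;0 0 0 0 0 0;0 0 0 0 0 0;0 0 0 0 0 0;0 0 0 0 0 0;0 0 0 0 0 0;0 0 0 0 0 0;0 0 0 0 0 0" --claw 1

```text
t: 2.8
tcp_pos: [501.2, -340.6, 189.1]
orientation: [3.141, -0.0, -0.026]
contact_force: [-1.3, 0.9, 5.3]
finger_gap: 13.7
grip_force: 27.9
```

>>> apply_moves --plan "-0.001 -0.05 0 0 0 0;-0.002 -0.1 0 0 0 0;-0.004 -0.15 0 0 0 0;-0.005 -0.2 0 0 0 0;-0.006 -0.25 0 0 0 0;-0.007 -0.3 0 0 0 0;-0.008 -0.34 0 0 0 0;-0.009 -0.37 0 0 0 0;-0.009 -0.385 0 0 0 0;-0.009 -0.392 0 0 0 0;-0.009 -0.396 0 0 0 0;-0.009 -0.396 0 0 0 0"

```text
t: 4.0
tcp_pos: [499.1, -436.9, 189.1]
orientation: [-3.135, 0.002, -0.026]
contact_force: [-2.0, 21.6, 14.7]
finger_gap: 13.2
grip_force: 29.4
```

>>> apply_moves --plan "-0.009 0.01 0 0 0 0;0 0.01 0 0 0 0;0 0.01 0 0 0 0;0 0.01 0 0 0 0;0 0.01 0 0 0 0;0 0.01 0.15 0 0 0;0 0.01 0.3 0 0 0;0 0.1 0.44 0 0 0;0 0.3 0.44 0 0 0.03;0 0.5 0.44 0 0 0.059;0 0.7 0.44 0 0 0.059;0 0.9 0.44 0 0 0.059;0 0.95 0.44 0 0 0.059;0 0.95 0.44 0 0 0.059" --claw 0

```text
t: 5.4
tcp_pos: [499.1, -200.8, 299.2]
orientation: [3.141, -0.0, 0.347]
contact_force: [1.4, -0.2, 0.6]
finger_gap: 85.1
grip_force: 0.0
```

```bash
python3 - <<'E'
from h import *
np.set_printoptions(suppress=True,linewidth=200,precision=3)
c=grab('top');cv2.imwrite('pics/t1.png',cv2.resize(c['pixels'][130:265,230:470],None,fx=3.2,fy=3.2))
P=cloud(c);m=(P[...,2]>128)&(P[...,2]<150)&(abs(P[...,0]-500)<60)&(P[...,1]<-300)&(P[...,1]>-490);q=P[m];print(len(q),q.mean(0))
s=monitor.read_state();print(s['t'],s['tcp_pos'],s['orientation'],s['joint_pos'],s['contact_force'])
E
```

```text
130 [ 498.47  -436.283  137.383]
5.45 [ 499.128 -202.181  299.172] [ 3.141 -0.     0.345] [-0.471  0.335  1.687 -0.     1.119  0.754] [-0.169 -0.991  0.093]
```

View pics/t1.png

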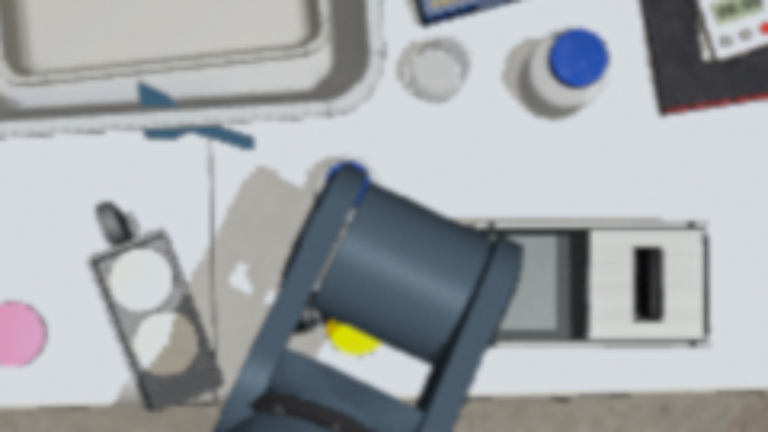

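The shutter is open and stands at the end stop, with its grip at crop (649,284). The well is uncovered. Next is the approach above the handle, and I'll check the clearance to the tub behind it.

>>> apply_moves --plan "0.05 0.2 0 0 0 0;0.11 0.4 0 0 0 0;0.17 0.6 0 0 0 0;0.23 0.8 -0.05 0 0 0;0.258 0.895 -0.15 0 0 0;0.258 0.895 -0.2 0 0 0;0.258 0.895 -0.2 0 0 0;0.258 0.895 -0.2 0 0 0"

```text
t: 6.25
tcp_pos: [563.8, 20.0, 249.2]
orientation: [3.141, -0.0, 0.343]
contact_force: [1.0, 0.8, -0.0]
finger_gap: 85.4
grip_force: 0.0
```

```bash
python3 - <<'E'
from h import *
np.set_printoptions(suppress=True,linewidth=200,precision=1)
P=cloud(load('top'));X,Y,Z=np.moveaxis(P,-1,0)
for y in(-60,-20,20,60,100):
    m=(abs(Y-y)<15)&(X>590)&(X<760)&(Z>20);q=P[m];print(y,q[:,0].min(),np.percentile(q[:,2],[50,95]))
c=grab('wrist');cv2.imwrite('pics/w1.png',c['pixels'])
s=monitor.read_state();print(s['tcp_pos'],s['orientation'])
E
```

```text
-60 631.5389232097996 [ 42.  132.2]
-20 639.4262278883944 [ 42.3 131.4]
20 638.4287488755233 [ 37.7 132.2]
60 636.8502769594458 [ 37.3 131.2]
100 634.5037042992961 [ 47.1 132.6]
[563.9  19.9 249.7] [ 3.1 -0.   0.3]
```

View pics/w1.png

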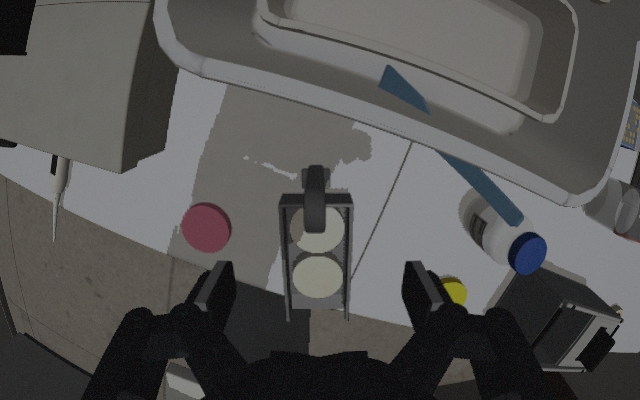

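The wrist view shows the handle at (316,200), upright and midway between the fingers at (220,290) and (417,290). It is aligned, so I'll lower and grip.

>>> apply_moves --plan "0 0 -0.1 0 0 0;0 0 -0.2 0 0 0;0 0 -0.28 0 0 0;0 0 -0.35 0 0 0;0 0 -0.4 0 0 0;0 0 -0.4 0 0 0;0 0 -0.4 0 0 0"

```text
t: 7.0
tcp_pos: [563.8, 21.1, 149.7]
orientation: [3.141, -0.001, 0.344]
contact_force: [0.6, 0.1, 0.1]
finger_gap: 85.4
grip_force: 0.0
```

>>> apply_moves --plan "0 0 0 0 0 0;0 0 0 0 0 0;0 0 0 0 0 0;0 0 0 0 0 0;0 0 0 0 0 0;0 0 0 0 0 0;0 0 0 0 0 0;0 0 0 0 0 0;0 0 0 0 0 0;0 0 0.02 0 0 0;0 0 0.05 0 0 0;0 0 0.1 0 0 0;0 0 0.15 0 0 0;0 0 0.2 0 0 0;0 0 0.2 0 0 0" --claw 1 --squeeze 100

```text
t: 8.5
tcp_pos: [564.2, 21.6, 201.2]
orientation: [3.14, -0.003, 0.344]
contact_force: [-0.1, -0.3, -2.1]
finger_gap: 14.9
grip_force: 97.7
```

```bash
python3 - <<'E'
from h import *
np.set_printoptions(suppress=True,linewidth=200,precision=1)
s=monitor.read_state();print(s['tcp_pos'],s['moment'])
c=grab('side');P=cloud(c);X,Y,Z=np.moveaxis(P,-1,0)
m=(X>370)&(X<560)&(Y>-110)&(Y<60)&(Z>30)&(Z<100)
q=P[m&(c['pixels'].min(2)>150)];print('dish z',len(q),q.mean(0))
A=np.c_[q[:,:2],np.ones(len(q))];print(np.degrees(np.linalg.lstsq(A,q[:,2],rcond=None)[0][:2]))
cv2.imwrite('pics/s1.png',cv2.resize(c['pixels'][100:300,230:480],None,fx=3,fy=3))
E
```

```text
[564.2  21.6 201.2] [ 0.  -0.2 -0. ]
dish z 658 [480.9 -16.6  70.3]
[ 1.8 -4.6]
```

View pics/s1.png

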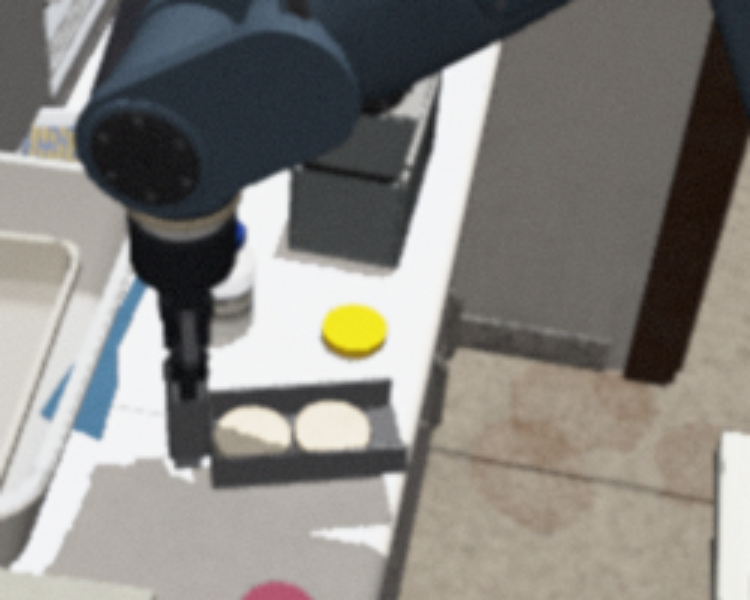

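The tray is held level and both dishes lie flat in it. I'll lift it higher and swing it so the nose points along the station's -y.

>>> apply_moves --plan "0 0 0.05 0 0 0;0 0 0.13 0 0 0;0 0 0.23 0 0 0;0 0 0.32 0 0 0;-0.005 -0.01 0.364 0 0 0.004;-0.013 -0.035 0.364 0 0 0.012;-0.025 -0.075 0.364 0 0 0.022;-0.043 -0.125 0.364 0 0 0.036;-0.063 -0.18 0.364 0 0 0.052;-0.085 -0.24 0.364 0 0 0.069;-0.107 -0.3 0.364 0 0 0.087;-0.129 -0.36 0.364 0 0 0.104;-0.15 -0.42 0.364 0 0 0.121;-0.17 -0.48 0.364 0 0 0.138;-0.19 -0.535 0.364 0 0 0.154;-0.206 -0.585 0.364 0 0 0.169;-0.22 -0.625 0.364 0 0 0.181;-0.228 -0.65 0.364 0 0 0.188;-0.232 -0.662 0.364 0 0 0.191;-0.232 -0.662 0.364 0 0 0.191"

```text
t: 10.55
tcp_pos: [505.1, -144.1, 289.6]
orientation: [-3.141, -0.0, 1.544]
contact_force: [-0.4, -0.3, -1.9]
finger_gap: 15.0
grip_force: 97.9
```

```bash
python3 - <<'E'
from h import *
np.set_printoptions(suppress=True,linewidth=200,precision=2)
s=monitor.read_state();print(s['t'],s['tcp_pos'],s['orientation'],s['moment'],s['joint_pos'])
c=grab('side');P=cloud(c);X,Y,Z=np.moveaxis(P,-1,0)
m=(X>400)&(X<600)&(Y>-335)&(Y<-180)&(Z>140)&(Z<175);q=P[m];print(len(q),cv2.minAreaRect(q[:,:2].astype(np.float32)))
cv2.imwrite('pics/s2.png',cv2.resize(c['pixels'][50:250,260:460],None,fx=3,fy=3))
E
```

```text
10.55 [ 505.09 -144.05  289.61] [-3.14 -0.    1.54] [ 0.1  -0.04 -0.03] [-0.37  0.32  1.73  0.    1.09 -0.34]
450 ((503.5008239746094, -245.97225952148438), (130.43312072753906, 74.23260498046875), 88.71144104003906)
```

View pics/s2.png

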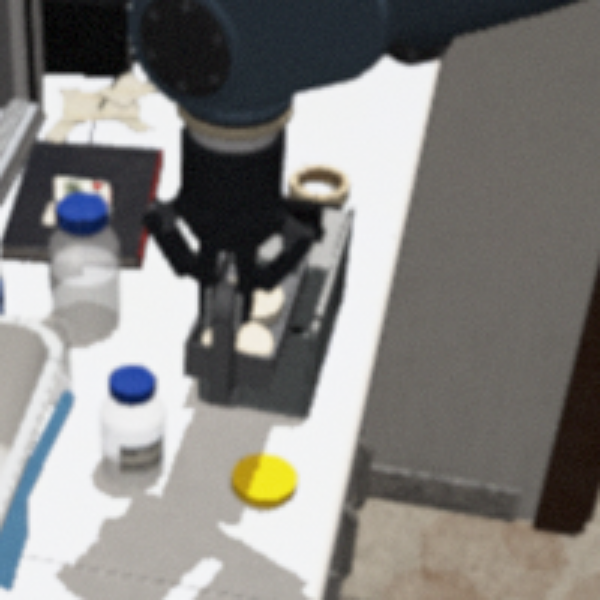

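The tray is over the station axis, with both dishes in it. The nose is above the well's +y edge, and the bottles are untouched at (135,430) and (85,270). I'll tip it about the nose.

>>> apply_moves --plan "0 0 -0.04 0 0 0;-0.001 -0.055 -0.025 0.014 0 0;-0.003 -0.109 0.016 0.028 -0.001 0;-0.004 -0.172 0.052 0.042 -0.001 0;-0.006 -0.235 0.084 0.056 -0.001 0;-0.007 -0.28 0.1 0.065 -0.002 0;-0.008 -0.327 0.115 0.074 -0.002 0;-0.009 -0.374 0.128 0.083 -0.002 0;-0.01 -0.411 0.132 0.09 -0.002 0;-0.011 -0.448 0.135 0.097 -0.002 0;-0.012 -0.485 0.138 0.104 -0.002 0;-0.013 -0.523 0.14 0.111 -0.003 0;-0.014 -0.561 0.138 0.118 -0.003 0;-0.015 -0.6 0.135 0.125 -0.003 0;-0.016 -0.638 0.132 0.132 -0.003 0;-0.016 -0.676 0.128 0.139 -0.003 0;-0.018 -0.727 0.121 0.148 -0.004 0;-0.019 -0.778 0.114 0.157 -0.004 0;-0.02 -0.828 0.106 0.167 -0.004 0;-0.02 -0.828 0.106 0.167 -0.004 0"

```text
t: 12.6
tcp_pos: [500.2, -351.8, 314.0]
orientation: [-3.132, -1.052, 1.535]
contact_force: [-0.5, -0.4, -2.4]
finger_gap: 14.7
grip_force: 98.2
```

```bash
python3 - <<'E'
from h import *
np.set_printoptions(suppress=True,linewidth=200,precision=2)
s=monitor.read_state();print(s['t'],s['tcp_pos'],s['orientation'],s['moment'],s['contact_force'],s['joint_pos'])
c=grab('side');d=grab('top')
a=cv2.resize(c['pixels'][50:250,260:460],(500,500));b=cv2.resize(d['pixels'][180:260,330:460],(290,178))
o=np.zeros((500,790,3),np.uint8);o[:,:500]=a;o[:178,500:]=b;cv2.imwrite('pics/s3.png',o)
E
```

```text
12.6 [ 500.2  -351.76  314.01] [-3.13 -1.05  1.54] [-0.71  0.02 -0.05] [-0.5  -0.42 -2.43] [-0.87  0.74  1.23  0.68  1.99 -0.84]
```

View pics/s3.png

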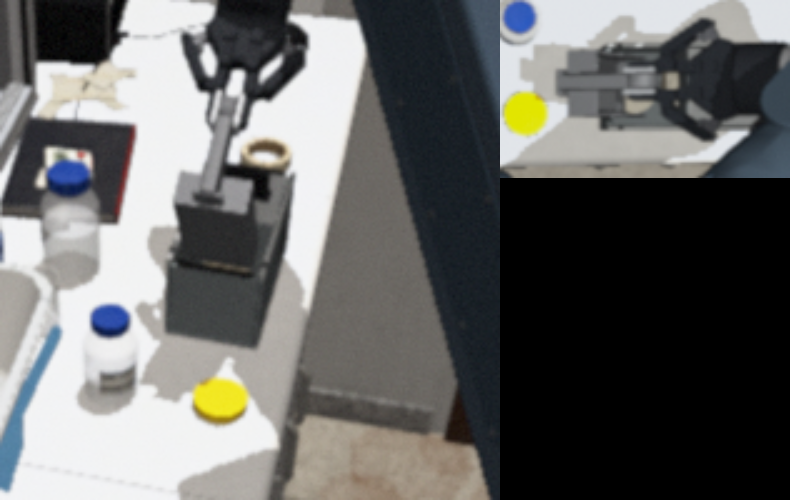

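The tray is tipped over the well, but the force still reads 2.4 N, so the dishes may not be out yet. I'll wait briefly and check with depth.

>>> apply_moves --plan "0 0 0 0 0 0;0 0 0 0 0 0;0 0 0 0 0 0;0 0 0 0 0 0;0 0 0 0 0 0"

```text
t: 13.2
tcp_pos: [500.4, -350.7, 316.5]
orientation: [-3.138, -1.049, 1.542]
contact_force: [-0.7, 0.2, -2.1]
finger_gap: 14.9
grip_force: 98.2
```

```bash
python3 - <<'E'
from h import *
np.set_printoptions(suppress=True,linewidth=200,precision=2)
F=[]
for i in range(6):
    c=cams.camera('top');s=monitor.read_state();F.append(s['contact_force'])
print(np.mean(F,0),s['moment'])
P=cloud(c);w=c['pixels'];hsv=cv2.cvtColor(w,cv2.COLOR_BGR2HSV)
m=(P[...,0]>440)&(P[...,0]<560)&(P[...,1]>-395)&(P[...,1]<-260)&(w.min(2)>110)
q=P[m];print(len(q));print(q[np.argsort(q[:,1])][::6])
T=grab('wrist');w=T['pixels'];cv2.imwrite('pics/w2.png',w)
E
```

```text
[-0.44  0.31 -1.59] [-0.67 -0.02 -0.  ]
604
[[ 465.76 -394.78  104.83]
 [ 440.08 -393.36   -2.03]
 [ 471.26 -391.95  106.44]
 [ 539.63 -390.8   334.86]
 [ 468.61 -389.33  105.39]
 [ 471.42 -387.29  102.15]
 [ 443.22 -382.6    -7.27]
 [ 505.58 -380.68   68.08]
 [ 503.06 -379.1    60.32]
 [ 500.05 -377.73   67.78]
 [ 500.33 -376.3    59.69]
 [ 443.45 -375.6    -0.34]
 [ 514.34 -373.17   64.45]
 [ 440.61 -372.4     0.71]
 [ 503.31 -370.92   58.69]
 [ 444.11 -369.    481.09]
 [ 450.14 -365.87  111.43]
 [ 443.77 -361.3    -2.65]
 [ 450.31 -358.12  109.06]
 [ 443.93 -355.18   -0.94]
 [ 481.73 -352.78   23.84]
 [ 478.79 -351.94   28.8 ]
 [ 478.93 -350.     22.46]
 [ 553.97 -347.55  112.27]
 [ 481.81 -346.28   28.84]
 [ 481.98 -344.53   20.97]
 [ 441.27 -343.45   -1.63]
 [ 448.04 -340.96  114.24]
 [ 551.67 -339.82  108.76]
 [ 476.31 -338.25   23.1 ]
 [ 444.38 -337.27    1.44]
 [ 470.62 -335.51   20.67]
 [ 479.44 -333.82   13.81]
 [ 485.06 -332.24   27.  ]
 [ 448.27 -330.59  111.1 ]
 [ 485.16 -329.6    25.15]
 [ 441.7  -328.12    3.52]
 [ 470.83 -326.98   19.49]
 [ 554.27 -325.29  115.81]
 [ 
[... 971 characters left out ...]
 445.53 -287.84   -1.95]
 [ 493.02 -287.12  294.67]
 [ 504.86 -285.1   295.04]
 [ 493.06 -284.66  295.51]
 [ 504.94 -282.8   294.58]
 [ 454.47 -282.1    -0.66]
 [ 504.96 -280.32  295.57]
 [ 557.62 -279.35   -0.59]
 [ 448.72 -278.62    3.19]
 [ 460.47 -277.     -6.82]
 [ 448.76 -275.97    0.31]
 [ 440.05 -275.29    4.7 ]
 [ 460.55 -273.52   -1.06]
 [ 454.74 -272.31   10.05]
 [ 457.68 -270.61   -2.33]
 [ 557.61 -270.18    3.11]
 [ 500.6  -268.66  293.14]
 [ 448.95 -267.35   -1.68]
 [ 440.17 -267.05   -1.3 ]
 [ 443.08 -264.76   -7.73]
 [ 557.88 -264.48    1.03]
 [ 440.29 -263.79    2.41]
 [ 503.37 -262.38  286.27]
 [ 449.11 -261.35   -0.23]
 [ 480.32 -261.06  245.25]
 [ 539.45 -260.48  244.51]]
```

View pics/w2.png

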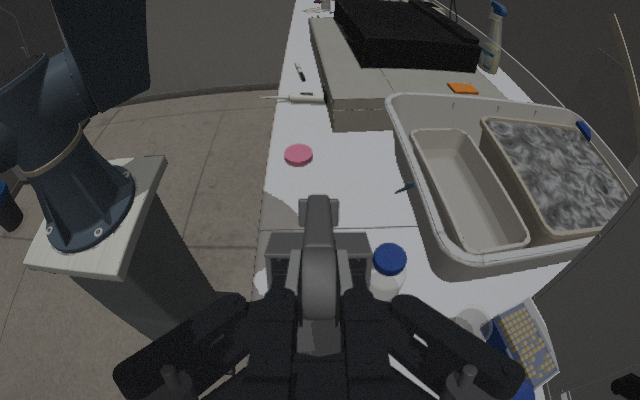

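The wrist view shows the tray inverted over the well. The mean force is now -1.6 N, the tray's weight alone. Depth shows white discs in the well at z 20–28 and 60–68, all below the 100 mm mouth, so both dishes are in. Next I'll raise the tray, level it and swing it back.

>>> apply_moves --plan "0 0 0.05 0 0 0;0 0 0.1 0 0 0;0 0.02 0.15 -0.004 0 0;0.002 0.1 0.17 -0.02 0 0;0.005 0.2 0.18 -0.04 0.001 0;0.007 0.3 0.18 -0.06 0.001 0;0.01 0.4 0.17 -0.08 0.002 0;0.012 0.5 0.15 -0.1 0.002 0;0.015 0.6 0.12 -0.12 0.003 0;0.017 0.69 0.08 -0.138 0.003 0;0.019 0.77 0.04 -0.154 0.004 0;0.02 0.81 0.01 -0.163 0.004 0;0.02 0.828 0 -0.167 0.004 0;0.02 0.828 0 -0.167 0.004 0;0.02 0.828 0 -0.167 0.004 0"

```text
t: 15.05
tcp_pos: [505.5, -144.3, 317.1]
orientation: [3.141, -0.001, 1.544]
contact_force: [-0.7, -0.4, -1.1]
finger_gap: 14.8
grip_force: 98.0
```

>>> apply_moves --plan "0.01 0.03 0 0 0 -0.009;0.03 0.08 0 0 0 -0.024;0.053 0.15 0 0 0 -0.043;0.08 0.23 0 0 0 -0.066;0.109 0.31 0 0 0 -0.09;0.137 0.39 0 0 0 -0.113;0.165 0.47 0 0 0 -0.136;0.19 0.545 0 0 0 -0.157;0.214 0.61 0 0 0 -0.176;0.228 0.65 0 0 0 -0.188;0.232 0.662 0 0 0 -0.191;0.232 0.662 -0.1 0 0 -0.191;0.232 0.662 -0.2 0 0 -0.191;0.232 0.662 -0.3 0 0 -0.191;0.232 0.662 -0.4 0 0 -0.191;0.232 0.662 -0.46 0 0 -0.191;0.232 0.662 -0.46 0 0 -0.191;0.232 0.662 -0.46 0 0 -0.191"

```text
t: 16.85
tcp_pos: [563.8, 20.9, 202.0]
orientation: [-3.142, -0.0, 0.344]
contact_force: [0.3, 0.1, -0.2]
finger_gap: 14.6
grip_force: 98.0
```

```bash
python3 - <<'E'
from h import *
np.set_printoptions(suppress=True,linewidth=200,precision=2)
s=monitor.read_state();print(s['t'],s['tcp_pos'],s['orientation'])
c=grab('side');P=cloud(c);X,Y,Z=np.moveaxis(P,-1,0)
# tray-frame coords
a=np.radians(199.9);f=np.array([np.cos(a),np.sin(a)]);l=np.array([-f[1],f[0]]);O=np.array([485.3,-6.6])
d=P[...,:2]-O;u=d@f;v=d@l
m=(u>-60)&(u<60)&(abs(v)<28)&(Z>25)&(Z<120)
print('floor fit',m.sum(),np.polyfit(u[m],Z[m],1), 'white',(c['pixels'][m].min(1)>150).sum())
for v0 in(-1,1):
    m=(u>-60)&(u<80)&(abs(v-v0*35)<4)&(Z>60)&(Z<130);print('wall',m.sum(),[(b,np.percentile(Z[m&(abs(u-b)<15)],95)) for b in(-45,-15,15,45,70)])
t=grab('top');P=cloud(t);X,Y,Z=np.moveaxis(P,-1,0)
m=(abs(X-502)<47)&(Y>-386)&(Y<-296)&(t['pixels'].min(2)>120);q=P[m];print('well white',len(q),q[:,2].max(),np.histogram(q[:,2],[0,15,30,45,60,75,90,120]))
m=(abs(X-500)<35)&(Y>-480)&(Y<-400)&(Z>128)&(Z<150);print('grip',P[m].mean(0))
E
```

```text
16.85 [563.77  20.89 202.02] [-3.14 -0.    0.34]
floor fit 534 [-0.01 54.74] white 0
wall 523 [(-45, np.float64(87.60253198351779)), (-15, np.float64(87.46132310203605)), (15, np.float64(86.55068793413207)), (45, np.float64(88.14362089748899)), (70, np.float64(87.10700176560346))]
wall 490 [(-45, np.float64(87.3440281677302)), (-15, np.float64(86.96759183806788)), (15, np.float64(87.1017226678888)), (45, np.float64(87.06478396070541)), (70, np.float64(87.58704839402095))]
well white 689 71.02497807162695 (array([282, 316,   1,  37,  47,   0,   0]), array([  0,  15,  30,  45,  60,  75,  90, 120]))
grip [ 498.21 -436.25  137.35]
```

The tray is level and empty, and both dishes sit in the well (highest point 71 mm). I'll set the tray down and release it.

>>> apply_moves --plan "0 0 -0.08 0 0 0;0 0 -0.15 0 0 0;0 0 -0.19 0 0 0;0 0 -0.203 0 0 0;0 0 -0.207 0 0 0;0 0 -0.21 0 0 0;0 0 -0.21 0 0 0;0 0 -0.21 0 0 0"

```text
t: 17.75
tcp_pos: [563.6, 21.6, 149.4]
orientation: [3.141, -0.001, 0.344]
contact_force: [-0.4, -0.7, -0.8]
finger_gap: 14.8
grip_force: 98.1
```

>>> apply_moves --plan "0 0 0 0 0 0;0 0 0 0 0 0;0 0 0 0 0 0;0 0 0 0 0 0;0 0 0 0 0 0;0 0 0 0 0 0;0 0 0.1 0 0 0;0 0 0.25 0 0 0;0 0 0.4 0 0 0;0 0 0.55 0 0 0;0 0 0.6 0 0 0;-0.03 -0.15 0.6 0 0 0;-0.08 -0.35 0.6 0 0 0;-0.13 -0.55 0.6 0 0 0;-0.19 -0.75 0.6 0 0 -0.03;-0.24 -0.93 0.6 0 0 -0.059;-0.258 -1 0.6 0 0 -0.059;-0.258 -1 0.6 0 0 -0.059;-0.258 -1 0.6 0 0 -0.059" --claw 0

```text
t: 19.65
tcp_pos: [498.7, -228.1, 298.3]
orientation: [-3.141, 0.001, -0.026]
contact_force: [-0.2, 0.8, 0.5]
finger_gap: 85.5
grip_force: 0.0
```

>>> apply_moves --plan "0 -0.2 0 0 0 0;0 -0.4 0 0 0 0;0 -0.6 0 0 0 0;0 -0.78 0 0 0 0;0 -0.833 0 0 0 0;0 -0.833 -0.1 0 0 0;0 -0.833 -0.2 0 0 0;0 -0.833 -0.3 0 0 0;0 -0.833 -0.4 0 0 0;0 -0.833 -0.44 0 0 0;0 -0.833 -0.44 0 0 0" --squeeze 25

```text
t: 20.75
tcp_pos: [499.2, -435.2, 187.7]
orientation: [-3.14, 0.002, -0.024]
contact_force: [-0.6, 0.3, 0.9]
finger_gap: 85.2
grip_force: 0.0
```

>>> apply_moves --plan "0 0 0 0 0 0;0 0 0 0 0 0;0 0 0 0 0 0;0 0 0 0 0 0;0 0 0 0 0 0;0 0 0 0 0 0;0 0 0 0 0 0;0 0 0 0 0 0;0.001 0.05 0 0 0 0;0.002 0.1 0 0 0 0;0.004 0.15 0 0 0 0;0.005 0.2 0 0 0 0;0.006 0.25 0 0 0 0;0.007 0.3 0 0 0 0;0.008 0.34 0 0 0 0;0.009 0.37 0 0 0 0;0.009 0.385 0 0 0 0;0.009 0.392 0 0 0 0;0.009 0.396 0 0 0 0;0.009 0.396 0 0 0 0" --claw 1

```text
t: 22.75
tcp_pos: [501.0, -339.5, 189.4]
orientation: [3.135, -0.002, -0.026]
contact_force: [-2.2, -20.6, -1.6]
finger_gap: 13.7
grip_force: 26.7
```

At the end stop (20 N reaction). I'll release, retreat and check.

>>> apply_moves --plan "0 0 0 0 0 0;0 0 0 0 0 0;0 0 0 0 0 0;0 0 0 0 0 0;0 0 0 0 0 0;0 0 0 0 0 0;0 0 0.15 0 0 0;0 0 0.3 0 0 0;0 0 0.45 0 0 0;-0.2 0 0.5 0 0 0;-0.4 0 0.5 0 0 0;-0.6 0 0.5 0 0 0;-0.6 0 0.5 0 0 0;-0.6 0 0.5 0 0 0" --claw 0

```text
t: 24.15
tcp_pos: [350.7, -337.8, 314.4]
orientation: [3.141, -0.001, -0.028]
contact_force: [0.7, -0.1, 0.1]
finger_gap: 85.3
grip_force: 0.0
```

```bash
python3 - <<'E'
from h import *
np.set_printoptions(suppress=True,linewidth=200,precision=1)
for n in('side','top'):
    P=cloud(grab(n));X,Y,Z=np.moveaxis(P,-1,0)
    def sel(x0,x1,y0,y1,z0,z1): return P[(X>x0)&(X<x1)&(Y>y0)&(Y<y1)&(Z>z0)&(Z<z1)]
    print(n,'grip',sel(460,540,-480,-300,128,150).mean(0))
    for l,b in(('small',(520,640,-240,-130,90,125)),('large',(600,760,-420,-270,115,155)),('beaker',(600,760,-270,-180,50,85)),('head',(480,600,-60,60,85,120))):
        q=sel(*b);print(l,len(q),np.median(q,0) if len(q) else 0)
    q=sel(380,545,-110,60,25,45);print('walls',cv2.minAreaRect(q[:,:2].astype(np.float32)),np.median(q[:,2]))
E
```

```text
side grip [ 501.5 -335.7  135.1]
small 194 [ 590.8 -176.3  106.2]
large 233 [ 688.5 -368.1  135.7]
beaker 266 [ 718.6 -189.4   69.7]
head 175 [564.7  27.2 101.5]
walls ((480.9559326171875, -8.264896392822266), (149.51788330078125, 79.79989624023438), 20.5042724609375) 31.379237871958765
top grip [ 500.9 -340.5  137.6]
small 174 [ 590.9 -184.8  108.5]
large 289 [ 688.8 -378.   138.6]
beaker 170 [ 720.5 -192.9   66.6]
head 80 [563.1  20.  108.5]
walls ((479.1856384277344, -9.613075256347656), (149.18434143066406, 74.63957214355469), 19.768585205078125) 34.67947587638821
```

The grip is back at y = -340.5, its shut position. The tray stands upright on the worktop, and the bottles and beaker haven't moved.

```bash
python3 -c "
from plant import arm
print(arm.finish_job())"
```

```text
the job is handed in; nothing more can be done
None
```

The job is done and handed in at about 24 s: both dishes are in the well, the shutter is shut against its end stop, the empty tray is upright on the worktop, and the bottles and beaker are where they were.

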